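# Brake lever stop check on the cable bench

### The arm

A 7-joint arm with a two-finger parallel gripper is mounted at the origin on the work surface. World frame = base frame: x ahead of the robot, y to its left, z up, the work surface at z = 0. Lengths are in mm, angles in rad, forces in N, time in s.
With the tool pointing down it reaches from about 400 to 900 mm from the base axis. Payload 5.5 kg.
Tool frame: the origin (TCP) lies at the very end of the fingers, on their centre line; the grasp point (between the pads) lies ctrl.pinch_z behind it (ctrl.pinch_z is the distance from the TCP to the grasp point, in mm); z points along the fingers, y is the direction in which the jaws open and shut (so a half turn about z gives the same grasp; the last joint's range is limited). The gripper opens to 85 mm and grips with 20 to 120 N. Pads are 22 mm wide; open, the fingers measure 114 mm over their backs; the gripper's body (76 mm by 85 mm) begins 54 mm behind the grasp point. The pads swing forward as they close: fully open they stand 13 mm farther back than shut.
Start: joints at [-1.035, 0.501, -0.427, 1.55, 0.221, 1.138, -0.21], TCP at [175.09, 625.974, 206.51] pointing down, gripper open.
Joint ranges: [-2.88, 2.88], [-0.31, 2.03], [-1.54, 1.56], [0.2, 2.42], [-1.41, 4.55], [0.19, 2.02], [-2.57, 2.57]. Speed limits (rad/s): [2.57, 2.57, 3.14, 3.14, 3.14, 3.14, 3.14].

### API

Orientations are given as [roll, pitch, yaw] about the fixed x, y, z axes, in that order (R = Rz(yaw) Ry(pitch) Rx(roll)).
In Python, from rig import ctrl, camera, finder gives the robot as it stands. The module is installed in compiled form; this text tells all that it offers.
- The arm moves only by the shell command python3 -m inch 'ROWS' [OPENING] [FORCE]. ROWS is JSON, one flat list of numbers, 4 for each row, row after row: the shift along the tool's x, y, z in m, then the turn about the tool's z in rad. In form: [tx, ty, tz, roll, tx, ty, tz, roll, ...]. A call has exactly 5 rows; each row is the pose to reach, as a shift and turn from the pose commanded when the call began, along the tool's axes at that moment; what a row does not reach only later rows make up. A row lasts 1/10 s, in which the tool goes at most 50 mm and 8.59 degrees, less where a joint would pass 70% of its speed; a pose out of reach is approached as far as the arm can. A call with a gripper value outside its range is refused whole. OPENING is the opening, from -1 (shut) to 1 (fully open), so that 0 is half open, set as the call begins (- or left out, the last holds). The fingers move at their own pace and stop on an object; FORCE is the grip in N (left out, the last holds). Time passes only in rows, so rows that repeat a pose let the fingers close, or fill a call up. It gives the time, the measured TCP pose, the force and the opening at its end, in the units of the state.
- ctrl.get_state(): the state, without advancing time (a new reading comes with each control period).
- camera(name): name is "side" or "top"; returns a dict with "image" (384x512x3 uint8, red, green, blue), "range_z" (384x512 float32, mm along the optical axis (not along the pixel's ray), 0 where there is no reading), "mtx" (3x3 intrinsics, pixels), "R" (3x3) and "t" (3): a world point X has camera coordinates R X + t. Camera axes: x right, y down, z forward; pixel columns grow to the right and rows downward; lengths in mm; the calibration is good to about 2 mm. A picture is of the moment at which its call begins.
- ctrl.close_job(): hands the job in, once; it reports no verdict.
Trained networks look in a picture, given as the dict that the camera call returned (one of the last four; its "shot" number tells which), for a name from the list of things; names that differ only in an ending like _2 or _b are one class to them, and where a whole thing is asked for, a point or a joint stands for the part that bears it (a point fixed in the world has none). Each returns a list of dicts, best first, with "conf" (0 to 1); they miss things now and then, are a little off and sometimes report something else, mostly with a low value. They report only what shows in the picture. A call takes as long as a camera call.
- finder.boxes_of(picture, query): "box" ([centre column, centre row, width, height] as shares, 0 to 1, of the picture: columns of its width, rows of its height, round what is visible of it).
The state is a dict: "t": time; "q": joint angles; "joint_velocities": joint speeds; "tau": joint torques, N m; "ee_pos": TCP position; "ee_rot": TCP orientation; "ft_force": force on the tool from outside, world axes, zero at the start; "wrist_torque": the same for the moment, N m; "finger_gap": finger opening in mm.
Only numpy, scipy, OpenCV 4.12 (cv2) and the standard library are available. Lean on these libraries where they do the work, as an engineer would, in place of code of your own. Each camera call takes 0.05 s, during which the arm holds its last target.

### The job

Check the brake lever on the test stand: with the outside of your fingers press the lever blade in towards the bar until it comes up against its stop, keep it there for a good second, then let it spring all the way back out. After that press the green button on the tester box right down and let it up, to log the check. Grip or pinch nothing, do not strain the lever, do not touch the bar or the red button, and leave the loose things on the bench where they are.

Things in the scene. Friction and masses are not known exactly. Their poses are not given: they have to be found in the camera images.
- stand: Lever test stand, fixed to the bench: steel base plate 160 x 290 x 12 mm with two aluminium uprights carrying a level bar. Origin under the centre of the base plate, on the bench. Its z is up; its y runs along the bar; the lever stands on its -x side, so the lever blade is pressed towards the stand's +x. Nothing on the stand rises above 140 mm.
- bar: The level steel bar (22 mm thick) with a black rubber grip (32 mm thick, 145 mm long, from 28 to -117 mm along the stand's y). Origin on the bar's centre line, 120 mm above the bench, straight above the stand's origin; y along the bar. Not to be touched.
- lever (a joint): Hinge of the orange brake lever about a vertical pin, 42 mm from the bar's centre line on the stand's -x side, at 60 mm along its +y. 0 rad: fully out, where a spring returns it; 0.33 rad: pressed in against its hard stop, some 18 mm of air left between blade and grip. The spring takes about 3 N at the press point to start, 6 N at the stop.
- lever_press (a point): Press point on the lever blade's outer face (away from the bar), at mid height, 120 mm above the bench, 110 mm from the hinge pin; moves with the lever, about 36 mm from out to stop. Axes: y along the blade towards the pin, x square to the blade towards the bar, z up; at 0 rad x is turned 0.30 rad clockwise (from above) from the stand's x.
- lever_tip (a point): Centre of the 19 mm ball that ends the lever blade, 155 mm from the pin, 120 mm above the bench. The blade is a straight level orange strip, 12 mm thick and 16 mm high. The space on its outer side and below it is free down to the base plate (top at 12 mm) or bench. Axes as at the press point.
- tester: Tester box, grey, fixed to the bench, 130 (x) x 170 (y) x 60 mm high, with a dark display strip on top. Origin under its centre, on the bench. Both buttons point up from its top.
- log_button (a joint): Green push button on the tester, 28 mm wide: travel in m, 0 up, 0.006 fully down (about 5 N), springs back.
- log_button_top (a point): Centre of the top face of the green button; pressed straight down.
- clear_button (a joint): Red push button on the tester, 90 mm from the green one (towards the tester's -y): travel in m, 0 up, 0.006 fully down. Leave alone.
- spare_lever: Loose bystander: spare aluminium lever lying flat, 162 mm long, 14 mm high; origin at its hinge end, on the bench, blade along its x.
- tape_roll: Loose bystander: yellow ring of tape lying flat, 70 mm across, 22 mm high; origin under its centre.
- oil_bottle: Loose bystander: small white bottle with red cap, 48 mm across, 110 mm tall; origin under its centre.
- parts_cup: Loose bystander: blue cup, 72 mm across, 60 mm tall; origin under its centre.
- screwdriver: Loose bystander: screwdriver lying on the bench behind the stand.
- wrench: Loose bystander: wrench lying on the bench.
- grip_sleeve: Loose bystander: black rubber grip lying on the bench, 34 mm thick, 120 mm long.

How it is judged (in metres and radians):
On the way, in this order (a step that is already met when the one before it is completed fails the run):
1. the lever is pressed in against its stop by the fingers and kept there (value of joint lever above 0.308 rad and contact force between the fingers and lever above 2 N), for 0.8 s.
2. the lever is back out (value of joint lever below 0.03 rad), for 0.2 s.
3. the green button is pressed right down (value of joint log_button above 0.0045 m and value of joint lever below 0.03 rad), for 0.05 s.
At the end, for the whole second after the job is handed in: The lever is back out (within 0.03 rad), both buttons are up (within 2 mm) and every loose thing lies still within 25 mm of where it started (value of joint lever below 0.03 rad and value of joint each of log_button, clear_button below 0.002 m and distance of each of spare_lever, tape_roll, oil_bottle, parts_cup, screwdriver, wrench, grip_sleeve from where it was at the start of the episode below 0.025 m and linear speed of each of spare_lever, tape_roll, oil_bottle, parts_cup, screwdriver, wrench, grip_sleeve below 0.02 m/s); the robot touches nothing.
It fails at once if the bar or its grip is touched by the robot (contact force between any of the fingers, the arm and bar above 1 N).
It fails at once if the lever is pinched, or dragged from its inner side, rather than pressed from outside (contact force between the fingers and lever above 0.5 N and x of the grasp point in the frame of lever_press above 0.002 m).
It fails at once if the lever is strained (over 60 N) (contact force between anything else and lever above 60 N).
It fails at once if the red button is pressed, or the green one while the lever is in (value of joint clear_button above 0.003 m or (value of joint log_button above 0.003 m and value of joint lever above 0.06 rad)).
It fails at once if a loose thing is lifted or shifted by more than 25 mm (distance of any of spare_lever, tape_roll, oil_bottle, parts_cup, screwdriver, wrench, grip_sleeve from where it was at the start of the episode above 0.025 m).
It also fails if it takes over 48 s, if anything falls off the work surface, if the arm or the gripper's body presses on something with over 40 N, if the wrist force passes 120 N, or if a joint passes its speed limit or range.

## Working session

There is one attempt and no reset: what is moved stays moved. The work goes in short steps, Python scripts to look and compute and a shell command to move; the robot and the scene stay as the last step left them, time stands still between calls to the robot, and variables do not carry over. Pictures are saved under pics/ and viewed, and the job is handed in when it is done.

```bash
mkdir -p pics; ls
python3 - <<'E'
from rig import ctrl,camera,finder
import cv2,numpy as np
print(ctrl.get_state(), ctrl.pinch_z)
for n in ("top","side"):
    p=camera(n); cv2.imwrite(f"pics/{n}0.png",p["image"][:,:,::-1])
    print(n,p["mtx"].tolist(),p["R"].round(4).tolist(),p["t"])
    for q in ("stand","bar","lever","lever_tip","tester","log_button","clear_button","spare_lever","tape_roll","oil_bottle","parts_cup"):
        b=finder.boxes_of(p,q)
        print(q,[( [round(v*s) for v,s in zip(x["box"],(512,384,512,384))],round(x["conf"],2)) for x in b[:2]])
E
```

```text
pics
{'t': 0.0, 'q': array([-1.03484047,  0.50185466, -0.4267912 ,  1.55144766,  0.22078699,
        1.13830487, -0.21028389]), 'joint_velocities': array([-0.00065503,  0.00022456,  0.00030534,  0.00056496,  0.00028062,
       -0.0015886 ,  0.00069308]), 'tau': array([-1.03842918e-03, -5.69490194e+01, -5.81664070e+00, -2.80958283e+01,
        1.06572441e-02,  1.13176875e-02, -2.52383522e-06]), 'ee_pos': array([174.93757571, 625.24340105, 205.45609977]), 'ee_rot': array([-3.13963396e+00, -7.87145671e-05,  2.86890176e+00]), 'ft_force': array([-0.55655909, -0.24544508,  0.23042584]), 'wrist_torque': array([-0.01205394, -0.03854432, -0.00649078]), 'finger_gap': 85.16816672869328} 18.700000000000003
top [[437.1546987308338, 0.0, 256.43977910697043], [0.0, 437.1546987308338, 187.02821248186564], [0.0, 0.0, 1.0]] [[-0.014, -0.9998, 0.0145], [-0.9818, 0.0111, -0.1894], [0.1892, -0.0169, -0.9818]] [ -11.27741072  586.92001556 1332.35601395]
stand [([201, 173, 98, 51], 0.95), ([255, 241, 54, 13], 0.34)]
bar [([197, 165, 80, 16], 0.73), ([322, 138, 18, 20], 0.21)]
lever [([202, 171, 96, 49], 0.
[... 287 characters left out ...]
arts_cup [([387, 162, 29, 23], 0.85)]
side [[445.7274917376769, 0.0, 262.655748708751], [0.0, 445.7274917376769, 190.57921798126563], [0.0, 0.0, 1.0]] [[0.9382, -0.3458, -0.0148], [-0.2148, -0.548, -0.8084], [0.2715, 0.7616, -0.5884]] [-555.07749132  213.56054262 1277.02151964]
stand [([263, 176, 72, 83], 0.96), ([302, 257, 70, 65], 0.48)]
bar [([264, 157, 27, 33], 0.65)]
lever []
lever_tip []
tester [([301, 255, 68, 67], 0.93)]
log_button [([286, 237, 7, 10], 0.62)]
clear_button [([302, 258, 10, 11], 0.48)]
spare_lever [([214, 232, 22, 34], 0.57)]
tape_roll [([267, 280, 25, 24], 0.63), ([345, 239, 22, 36], 0.36)]
oil_bottle [([342, 238, 20, 37], 0.84)]
parts_cup [([354, 305, 30, 32], 0.96)]
```

Run:
```python
import cv2
a=cv2.imread("pics/top0.png"); b=cv2.imread("pics/side0.png")
cv2.imwrite("pics/top0b.png",cv2.resize(a[120:270,130:430],None,fx=2.66,fy=2.66,interpolation=cv2.INTER_CUBIC))
cv2.imwrite("pics/side0b.png",cv2.resize(b[90:330,170:400],None,fx=2.5,fy=2.5,interpolation=cv2.INTER_CUBIC))
```

```text
(no output)
```

View pics/top0b.png

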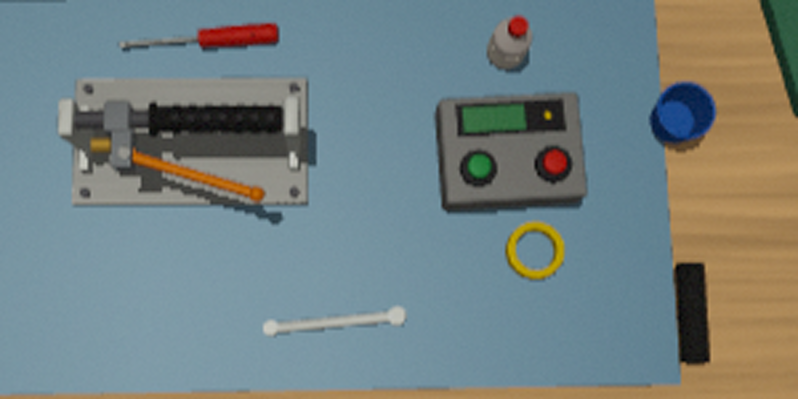

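View pics/side0b.png

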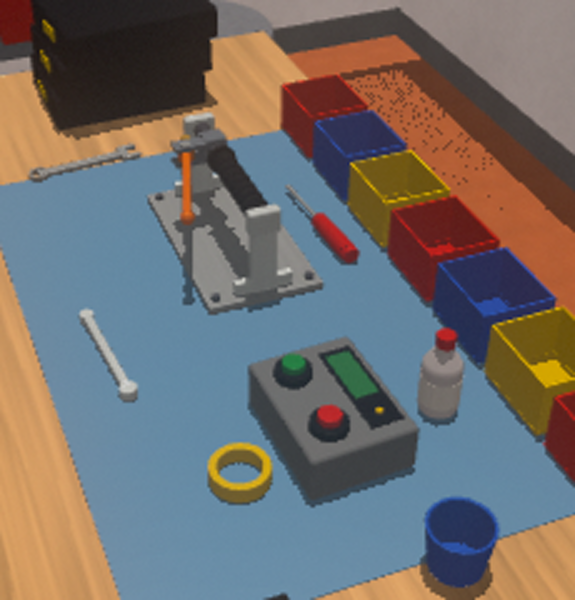

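View pics/top0.png

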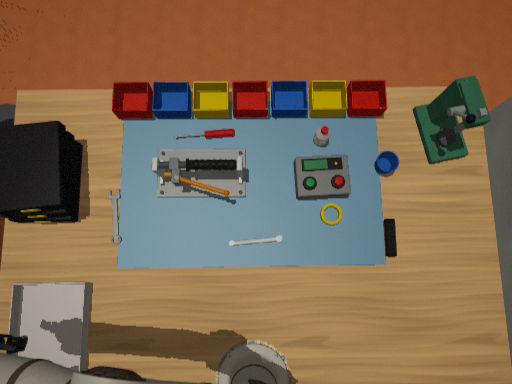

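The top view shows the lever ball at about px (227,192), the pin at (176,177), the green button at (310,183), and the red one at (338,181). I'll measure these using depth.

```bash
cat > h.py <<'E'
from rig import ctrl,camera,finder
import cv2,numpy as np
def cloud(p):
    z=p["range_z"];v,u=np.indices(z.shape);K=p["mtx"]
    c=np.stack([(u-K[0,2])/K[0,0]*z,(v-K[1,2])/K[1,1]*z,z],-1)
    return (c-p["t"])@p["R"]
def seg(p,h0,h1,s=120,vmin=60):
    h=cv2.cvtColor(p["image"],cv2.COLOR_RGB2HSV)
    return (h[...,0]>=h0)&(h[...,0]<=h1)&(h[...,1]>s)&(h[...,2]>vmin)&(p["range_z"]>0)
def win(m,c0,c1,r0,r1):
    o=np.zeros_like(m);o[r0:r1,c0:c1]=m[r0:r1,c0:c1];return o
E
python3 - <<'E'
from h import *
def show(n,P): print(n,len(P),"med",np.median(P,0).round(1),"min",P.min(0).round(1),"max",P.max(0).round(1))
for n,wl,wg,wr in (("top",(170,240,165,205),(300,320,172,192),(330,350,172,192)),("side",(235,255,145,185),(278,297,228,248),(292,312,248,268))):
    p=camera(n);X=cloud(p)
    m=win(seg(p,5,18),*wl);P=X[m];show(n+" lever",P)
    Q=P[P[:,2]>100]
    if len(Q)>10:
        show("hi",Q);d=np.cov(Q[:,:2].T);w,v=np.linalg.eigh(d);print("dir",v[:,1],np.arctan2(v[1,1],v[0,1]),"center",Q.mean(0))
        o=np.argsort(Q@np.r_[v[:,1],0]);print(Q[o[:6]].round(1),Q[o[-6:]].round(1))
    show("green",X[win(seg(p,50,80),*wg)])
    m=win(seg(p,0,4)|seg(p,175,180),*wr);show("red",X[m])
    if n=="top":
        z=X[...,2]; m=win((z>5)&(z<18),145,255,140,205); 
        P=X[m];r=cv2.minAreaRect(P[:,:2].astype(np.float32));print("plate",r,np.median(P[:,2]))
        m=win((z>110)&(z<140),186,240,155,175);P=X[m];show("grip",P)
        w,v=np.linalg.eigh(np.cov(P[:,:2].T));print(v[:,1],P.mean(0))
        m=win((z>50)&(z<66),285,365,145,210);P=X[m];r=cv2.minAreaRect(P[:,:2].astype(np.float32));print("tester",r)
E
```

```text
top lever 201 med [581.1 146.1 126.2] min [550.3  68.1   6.3] max [632.4 227.6 134.8]
hi 187 med [578.3 143.1 126.3] min [550.3  68.1 110.6] max [616.3 215.4 134.8]
dir [0.30335693 0.952877  ] 1.2625826946114909 center [578.59775028 141.31658875 126.25619601]
[[553.7  68.4 121.6]
 [555.7  68.1 127.8]
 [559.2  68.2 125.2]
 [550.8  71.4 121. ]
 [562.3  68.2 125. ]
 [553.   71.2 125.6]] [[597.5 212.7 125.8]
 [600.1 212.4 128.2]
 [603.3 212.6 127.4]
 [606.6 212.8 126.5]
 [610.2 213.2 124.3]
 [616.3 215.4 110.6]]
green 66 med [ 596.1 -185.8   80.7] min [ 583.4 -200.2   67.3] max [ 611.8 -173.2   88.2]
red 69 med [ 600.6 -274.6   80.8] min [ 585.5 -289.6   68.2] max [ 616.9 -261.6   86.3]
plate ((650.5797729492188, 170.17352294921875), (364.9993896484375, 217.96371459960938), 89.46558380126953) 10.74754631281861
grip 571 med [641.4 113.2 132.4] min [622.4  34.1 113.7] max [665.1 195.6 140. ]
[0.00674821 0.99997723] [642.40026174 113.49068881 131.4889877 ]
tester ((622.2643432617188, -230.04638671875), (131.18865966796875, 171.20680236816406), 2.1432278156280518)
side lever 142 med [585.3 154.4 126.1] min [550.2  63.   -4.3] max [669.3 480.5 131.9]
hi 114 med [575.8 126.8 126.7] min [550.2  63.  109.4] max [622.5 258.8 131.9]
dir [0.30416405 0.95261967] 1.2617355460607034 center [578.69908556 134.78513388 125.88733129]
[[557.5  63.  122.4]
 [554.6  64.8 118.1]
 [555.   65.5 121.4]
 [552.3  67.5 120.8]
 [561.5  64.8 124. ]
 [555.7  66.8 128. ]] [[595.4 221.4 116.4]
 [612.2 216.5 123.4]
 [617.2 221.8 111.2]
 [622.5 237.6 109.4]
 [613.6 253.1 127.1]
 [611.6 258.8 124.5]]
green 63 med [ 594.2 -191.7   81.3] min [ 581.5 -201.8   71.5] max [ 607.  -171.5   86.2]
red 78 med [ 599.8 -280.2   81.2] min [ 586.9 -292.3   71.7] max [ 617.9 -263.    84.8]
```

```bash
python3 -m inch '[-0.01,-0.008,0,0, -0.03,-0.024,0,0, -0.06,-0.048,0,0, -0.09,-0.072,0,0, -0.12,-0.096,0,0]' -1 40
```

```text
t: 1.8
ee_pos: [266.1, 499.0, 206.5]
ee_rot: [-3.141, 0.0, 2.868]
ft_force: [0.5, 0.7, 0.2]
finger_gap: 12.1
```

```bash
python3 -m inch '[-0.03,-0.024,0,0, -0.06,-0.048,0,0, -0.09,-0.072,0,0, -0.12,-0.096,0,0, -0.15,-0.12,0,0]'; python3 -m inch '[-0.035,-0.028,0,0, -0.07,-0.056,0,0, -0.105,-0.084,0,0, -0.14,-0.112,0,0, -0.15,-0.12,0,0]'
```

```text
t: 2.3
ee_pos: [377.9, 342.8, 206.7]
ee_rot: [3.141, 0.001, 2.868]
ft_force: [0.9, 0.9, -0.8]
finger_gap: 0.1
t: 2.8
ee_pos: [492.0, 182.5, 206.6]
ee_rot: [-3.14, 0.002, 2.86]
ft_force: [-0.4, 0.2, 0.4]
finger_gap: -0.1
```

Run:
```python
from h import *
print(ctrl.get_state()["ee_pos"],ctrl.get_state()["t"])
for n in("top","side"):
    p=camera(n);cv2.imwrite(f"pics/{n}1.png",cv2.resize(p["image"][:,:,::-1],None,fx=1.5,fy=1.5))
```

```text
[491.95922544 182.45431324 206.60478238] 2.8
```

View pics/side1.png

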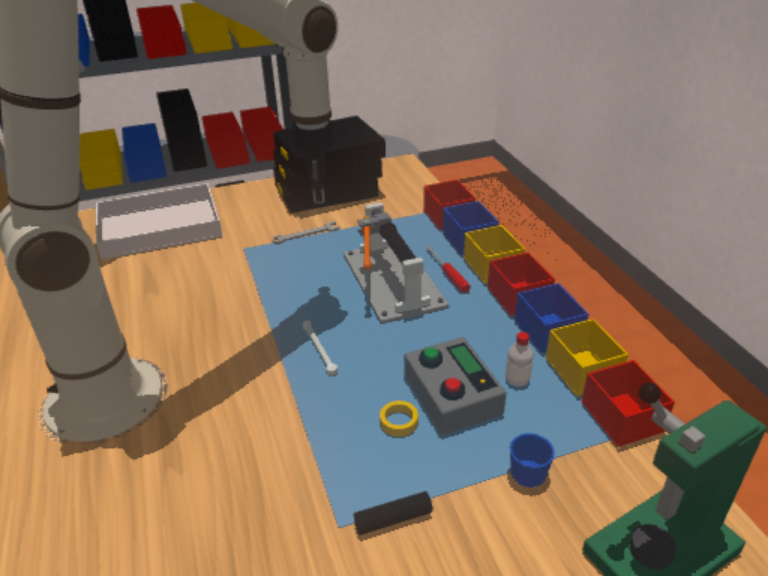

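```bash
python3 -m inch '[-0.02,-0.015,0.01,0, -0.05,-0.038,0.03,0, -0.05,-0.038,0.06,0, -0.05,-0.038,0.09,0, -0.05,-0.038,0.105,0]'; python3 -m inch '[0,0,0,0,0,0,0,0,0,0,0,0,0,0,0,0,0,0,0,0]'
python3 - <<'E'
from h import *
s=ctrl.get_state();print(s["ee_pos"],s["ee_rot"],s["t"],s["ft_force"])
for n in("top","side"):
    p=camera(n);a=p["image"][:,:,::-1]
    a=a[120:270,130:330] if n=="top" else a[90:240,200:350]
    cv2.imwrite(f"pics/{n}2.png",cv2.resize(a,None,fx=3.5,fy=3.5,interpolation=cv2.INTER_CUBIC))
E
```

```text
t: 3.4
ee_pos: [524.1, 140.8, 99.0]
ee_rot: [-3.141, -0.004, 2.871]
ft_force: [0.4, 0.1, 0.3]
finger_gap: -0.1
t: 3.9
ee_pos: [527.6, 139.6, 102.5]
ee_rot: [3.141, 0.002, 2.869]
ft_force: [-0.2, 0.4, -0.2]
finger_gap: -0.0
[527.60205753 139.55338374 102.53601968] [3.14060811e+00 1.56115241e-03 2.86896562e+00] 3.9 [-0.21774089  0.40166849 -0.20239663]
```

View pics/top2.png

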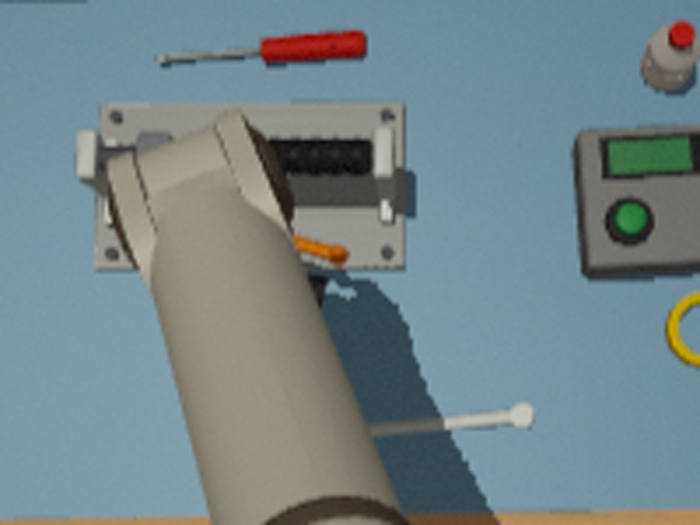

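View pics/side2.png

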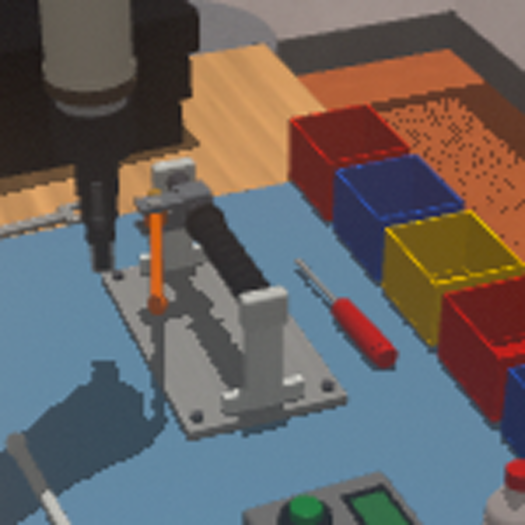

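```bash
python3 -m inch '[-0.006,-0.003,0,0,-0.012,-0.006,0,0,-0.018,-0.009,0,0,-0.022,-0.009,0,0,-0.025,-0.009,0,0]'; python3 -m inch '[-0.003,0,0,0,-0.006,0,0,0,-0.009,0,0,0,-0.012,0,0,0,-0.015,0,0,0]';python3 -m inch '[-0.003,0,0,0,-0.005,0,0,0,-0.007,0,0,0,-0.008,0,0,0,-0.008,0,0,0]'
```

```text
t: 4.5
ee_pos: [549.2, 123.3, 101.4]
ee_rot: [-3.142, -0.0, 2.868]
ft_force: [-0.4, 0.2, 0.5]
finger_gap: -0.3
t: 5.0
ee_pos: [562.1, 119.9, 101.3]
ee_rot: [-3.141, -0.002, 2.869]
ft_force: [-3.6, 0.0, 2.2]
finger_gap: -0.1
t: 5.5
ee_pos: [570.5, 117.6, 101.3]
ee_rot: [-3.141, -0.001, 2.869]
ft_force: [-5.0, 0.7, 1.9]
finger_gap: 0.2
```

```bash
python3 -m inch '[-0.003,0,0,0,-0.006,0,0,0,-0.008,0,0,0,-0.01,0,0,0,-0.01,0,0,0]'; python3 -m inch '[-0.001,0,0,0,-0.002,0,0,0,-0.003,0,0,0,-0.004,0,0,0,-0.004,0,0,0]'
```

```text
t: 6.0
ee_pos: [580.1, 115.5, 101.3]
ee_rot: [3.141, -0.001, 2.869]
ft_force: [-4.7, 1.1, 2.1]
finger_gap: 0.0
t: 6.5
ee_pos: [583.7, 114.9, 101.4]
ee_rot: [3.141, -0.001, 2.87]
ft_force: [-5.9, 2.2, 0.9]
finger_gap: 0.2
```

```bash
python3 -m inch '[-0.001,0,0,0,-0.002,0,0,0,-0.003,0,0,0,-0.003,0,0,0,-0.003,0,0,0]'
```

```text
t: 7.0
ee_pos: [586.4, 114.4, 101.4]
ee_rot: [3.141, -0.001, 2.87]
ft_force: [-5.7, 2.4, 1.7]
finger_gap: 0.0
```

```bash
python3 -m inch '[-0.001,0,0,0,-0.002,0,0,0,-0.002,0,0,0,-0.002,0,0,0,-0.002,0,0,0]'
python3 - <<'E'
from h import *
for n in("top","side"):
    p=camera(n);a=p["image"][:,:,::-1]
    a=a[120:270,130:330] if n=="top" else a[90:240,200:350]
    cv2.imwrite(f"pics/{n}3.png",cv2.resize(a,None,fx=3.5,fy=3.5,interpolation=cv2.INTER_CUBIC))
    X=cloud(p);m=seg(p,5,18)&(X[...,2]>108)&(X[...,2]<135)&(X[...,1]<215)&(X[...,1]>40)&(X[...,0]>540)&(X[...,0]<640)
    Q=X[m]
    if len(Q)>5:
        w,v=np.linalg.eigh(np.cov(Q[:,:2].T));print(n,len(Q),v[:,1],Q.mean(0),Q.min(0),Q.max(0))
E
```

```text
t: 7.5
ee_pos: [588.2, 114.2, 101.4]
ee_rot: [3.141, -0.002, 2.87]
ft_force: [-6.4, 3.4, 3.2]
finger_gap: 0.1
top 23 [-0.03700623  0.99931503] [602.84393013 199.42798328 125.79264321] [597.5509375   62.14202163 118.70968969] [609.61378176 212.88985137 132.45624902]
side 68 [-0.0140277   0.99990161] [601.20259923  96.81506292 125.36369324] [593.99992158  55.12886978 115.43446868] [609.52911981 214.9337674  131.12143757]
```

View pics/side3.png

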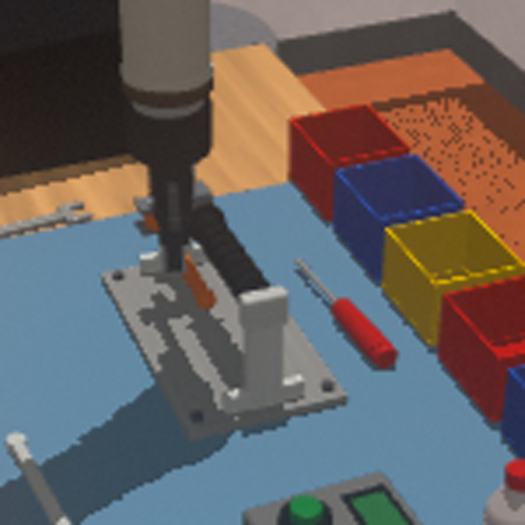

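View pics/top3.png

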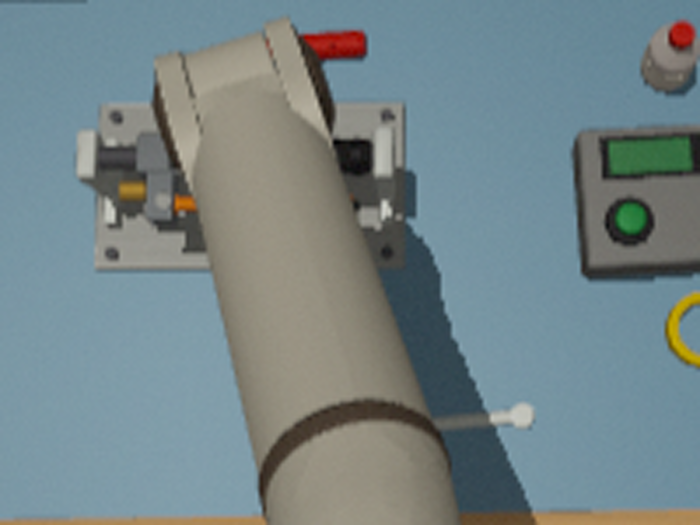

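The side view shows the blade nearly parallel to the bar, at about 0.32 rad. I've had no force jump from the stop yet, so I'll continue in 2 mm steps.

```bash
python3 -m inch '[-0.001,0,0,0,-0.002,0,0,0,-0.002,0,0,0,-0.002,0,0,0,-0.002,0,0,0]'
```

```text
t: 8.1
ee_pos: [590.2, 113.7, 101.5]
ee_rot: [3.14, -0.001, 2.87]
ft_force: [-6.2, 2.3, 1.7]
finger_gap: -0.0
```

```bash
python3 -m inch '[-0.001,0,0,0,-0.002,0,0,0,-0.002,0,0,0,-0.002,0,0,0,-0.002,0,0,0]'
```

```text
t: 8.6
ee_pos: [592.0, 113.4, 101.5]
ee_rot: [3.14, -0.002, 2.87]
ft_force: [-5.8, 3.7, 2.6]
finger_gap: -0.2
```

```bash
python3 -m inch '[-0.001,0,0,0,-0.002,0,0,0,-0.002,0,0,0,-0.002,0,0,0,-0.002,0,0,0]'
```

```text
t: 9.1
ee_pos: [592.8, 113.4, 101.4]
ee_rot: [3.141, -0.004, 2.871]
ft_force: [-8.8, 2.8, 5.3]
finger_gap: 0.1
```

The stop is reached: the advance stalled and the force rose. I'll add a little more and hold.

```bash
python3 -m inch '[-0.001,0,0,0,-0.002,0,0,0,-0.002,0,0,0,-0.002,0,0,0,-0.002,0,0,0]'; python3 -m inch '[0,0,0,0,0,0,0,0,0,0,0,0,0,0,0,0,0,0,0,0]'; python3 -m inch '[0,0,0,0,0,0,0,0,0,0,0,0,0,0,0,0,0,0,0,0]'
python3 - <<'E'
from h import *
p=camera("side");a=p["image"][:,:,::-1]
cv2.imwrite("pics/side4.png",cv2.resize(a[90:240,200:350],None,fx=3.5,fy=3.5,interpolation=cv2.INTER_CUBIC))
X=cloud(p);m=seg(p,5,18)&(X[...,2]>108)&(X[...,2]<135)&(X[...,1]<215)&(X[...,1]>40)&(X[...,0]>540)&(X[...,0]<640)
Q=X[m];w,v=np.linalg.eigh(np.cov(Q[:,:2].T));print(len(Q),v[:,1])
E
```

```text
t: 9.6
ee_pos: [593.1, 113.4, 101.3]
ee_rot: [3.141, -0.006, 2.872]
ft_force: [-12.9, 5.2, 8.5]
finger_gap: 0.2
t: 10.1
ee_pos: [593.1, 113.4, 101.3]
ee_rot: [3.141, -0.006, 2.872]
ft_force: [-12.4, 5.2, 7.3]
finger_gap: -0.0
t: 10.6
ee_pos: [593.1, 113.4, 101.3]
ee_rot: [3.141, -0.006, 2.872]
ft_force: [-12.8, 4.6, 7.4]
finger_gap: 0.1
74 [-0.0419584   0.99911936]
```

View pics/side4.png

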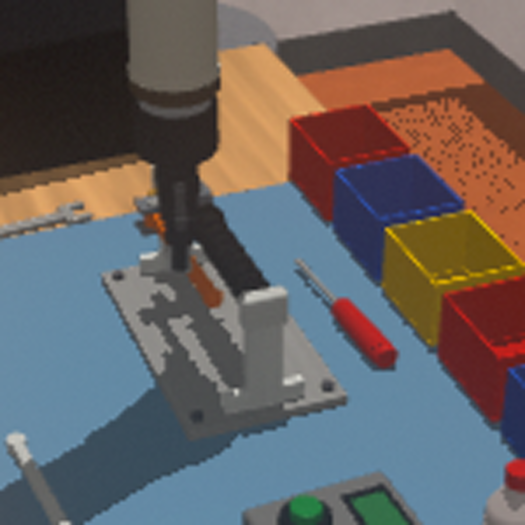

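The blade is at the stop: fit about 0.33–0.35 rad, fingers at crop px (180,260), still outside. I'll hold a bit more, then retreat slowly.

```bash
python3 -m inch '[0,0,0,0,0,0,0,0,0,0,0,0,0,0,0,0,0,0,0,0]'; python3 -m inch '[0.005,0,0,0,0.011,0,0,0,0.017,0,0,0,0.023,0,0,0,0.03,0,0,0]'; python3 -m inch '[0.007,0,0,0,0.015,0,0,0,0.025,0,0,0,0.035,0,0,0,0.045,0,0,0]';python3 -m inch '[0,0,-0.01,0,0,0,-0.03,0,0,0,-0.06,0,0,0,-0.08,0,0,0,-0.08,0]'
python3 - <<'E'
from h import *
s=ctrl.get_state();print(s["ee_pos"],s["ee_rot"],s["t"],s["ft_force"])
p=camera("side");a=p["image"][:,:,::-1]
cv2.imwrite("pics/side5.png",cv2.resize(a[90:240,200:350],None,fx=3.5,fy=3.5,interpolation=cv2.INTER_CUBIC))
X=cloud(p);m=seg(p,5,18)&(X[...,2]>108)&(X[...,2]<135)&(X[...,1]<215)&(X[...,1]>40)&(X[...,0]>540)&(X[...,0]<640)
Q=X[m];w,v=np.linalg.eigh(np.cov(Q[:,:2].T));print(len(Q),v[:,1])
E
```

```text
t: 11.15
ee_pos: [593.1, 113.4, 101.3]
ee_rot: [3.141, -0.006, 2.872]
ft_force: [-12.8, 4.6, 6.8]
finger_gap: -0.1
t: 11.65
ee_pos: [567.8, 117.7, 101.6]
ee_rot: [-3.141, 0.001, 2.868]
ft_force: [-4.1, -1.5, 3.0]
finger_gap: -0.1
t: 12.15
ee_pos: [524.2, 131.1, 101.7]
ee_rot: [3.141, 0.001, 2.869]
ft_force: [-0.1, 0.7, 0.1]
finger_gap: -0.0
t: 12.65
ee_pos: [527.6, 131.3, 185.7]
ee_rot: [3.138, 0.007, 2.869]
ft_force: [1.1, 0.2, 0.1]
finger_gap: 0.3
[527.59655309 131.28022007 185.66732281] [3.1378334  0.00671088 2.86869304] 12.65 [1.06962111 0.21236613 0.06334979]
103 [0.31052037 0.95056672]
```

View pics/side5.png

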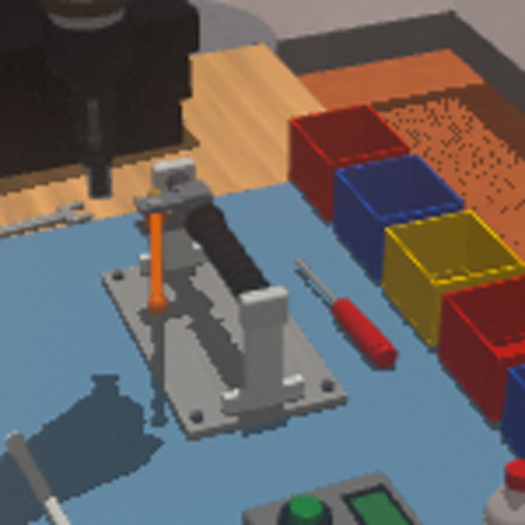

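The lever is fully out again (direction fit 1.255 vs 1.262 rad at the start) and the ball is at crop px (157,303). Next is the green button at about (596,-187).

```bash
python3 -m inch '[-0.01,-0.019,0,0,-0.025,-0.0475,0,0,-0.04,-0.076,0,0,-0.055,-0.1045,0,0,-0.07,-0.133,0,0]'; python3 -m inch '[-0.017,-0.032,0,0,-0.034,-0.065,0,0,-0.051,-0.097,0,0,-0.068,-0.129,0,0,-0.082,-0.155,0,0]'; python3 -m inch '[0,0,0.01,0,0,0,0.03,0,0,0,0.05,0,0,0,0.06,0,0,0,0.06,0]';python3 -m inch '[0,0,0,0,0,0,0,0,0,0,0,0,0,0,0,0,0,0,0,0]'
python3 - <<'E'
from h import *
s=ctrl.get_state();print(s["ee_pos"],s["ee_rot"],s["t"],s["ft_force"])
p=camera("side");a=p["image"][:,:,::-1]
cv2.imwrite("pics/side6.png",cv2.resize(a[150:300,220:370],None,fx=3.5,fy=3.5,interpolation=cv2.INTER_CUBIC))
p=camera("top");a=p["image"][:,:,::-1]
cv2.imwrite("pics/top6.png",cv2.resize(a[120:270,230:430],None,fx=3.5,fy=3.5,interpolation=cv2.INTER_CUBIC))
E
```

```text
t: 13.2
ee_pos: [555.7, -17.8, 180.6]
ee_rot: [-3.141, -0.001, 2.869]
ft_force: [-0.1, -0.3, 0.0]
finger_gap: 0.0
t: 13.7
ee_pos: [592.7, -190.4, 180.3]
ee_rot: [-3.141, -0.001, 2.867]
ft_force: [0.2, -0.7, -0.6]
finger_gap: -0.0
t: 14.2
ee_pos: [591.5, -186.6, 119.0]
ee_rot: [3.141, -0.005, 2.87]
ft_force: [0.1, -0.2, 0.8]
finger_gap: -0.1
t: 14.7
ee_pos: [593.6, -187.9, 122.0]
ee_rot: [-3.142, 0.001, 2.869]
ft_force: [0.5, -0.3, -0.1]
finger_gap: 0.2
[ 593.59085359 -187.87042083  122.0011516 ] [-3.14158929e+00  8.06959337e-04  2.86881832e+00] 14.7 [ 0.51315115 -0.34375622 -0.11745644]
```

View pics/side6.png

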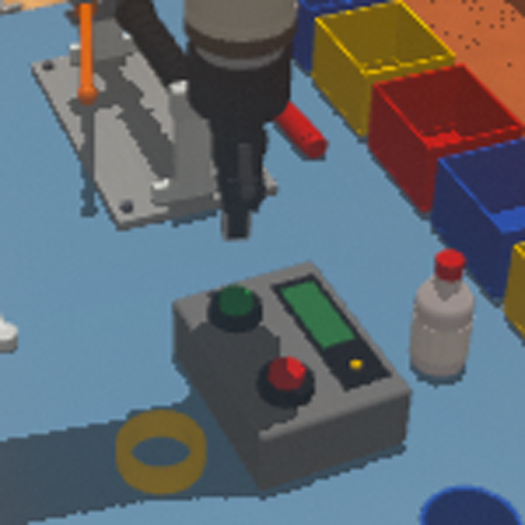

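View pics/top6.png

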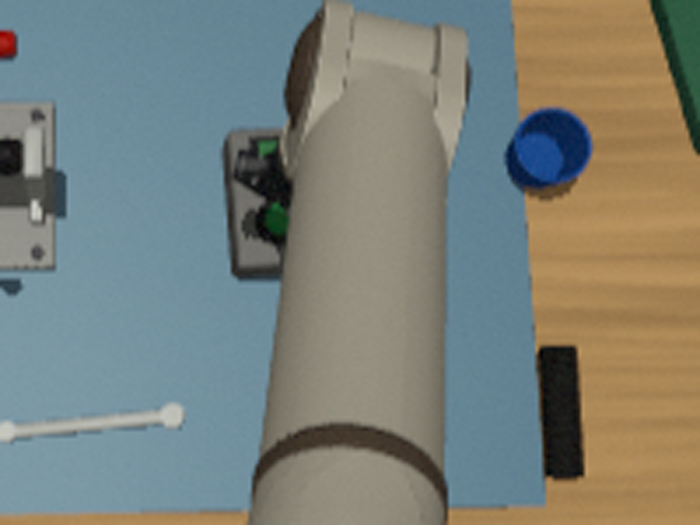

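In the side view the fingertips (crop px 236,235) are directly above the green button (236,300). I'll lower now.

```bash
python3 -m inch '[-0.002,0,0.01,0,-0.002,0,0.02,0,-0.002,0,0.028,0,-0.002,0,0.033,0,-0.002,0,0.034,0]'; python3 -m inch '[0,0,0.002,0,0,0,0.004,0,0,0,0.006,0,0,0,0.006,0,0,0,0.006,0]'
```

```text
t: 15.3
ee_pos: [594.4, -188.1, 86.1]
ee_rot: [3.142, -0.002, 2.869]
ft_force: [-0.2, 1.2, -0.3]
finger_gap: -0.3
t: 15.8
ee_pos: [595.3, -188.4, 81.6]
ee_rot: [3.142, 0.0, 2.869]
ft_force: [1.1, 0.0, 0.4]
finger_gap: -0.1
```

```bash
python3 -m inch '[0,0,0.001,0,0,0,0.002,0,0,0,0.003,0,0,0,0.003,0,0,0,0.003,0]'; python3 -m inch '[0,0,0.001,0,0,0,0.002,0,0,0,0.003,0,0,0,0.003,0,0,0,0.003,0]'
```

```text
t: 16.3
ee_pos: [595.2, -188.3, 78.4]
ee_rot: [3.142, -0.0, 2.869]
ft_force: [0.9, -0.1, -0.9]
finger_gap: 0.2
t: 16.8
ee_pos: [595.2, -188.3, 75.4]
ee_rot: [3.142, -0.0, 2.869]
ft_force: [0.0, -0.2, 0.6]
finger_gap: 0.3
```

No contact yet at z=75.4, below where I expected the top, so I'll look.

Run:
```python
from h import *
p=camera("side");a=p["image"][:,:,::-1]
cv2.imwrite("pics/side7.png",cv2.resize(a[200:280,250:340],None,fx=6,fy=6,interpolation=cv2.INTER_CUBIC))
X=cloud(p);z=X[...,2]
m=win(z>50,265,340,220,290)&(z<70);print("tester top",np.median(z[m]))
g=win(seg(p,50,80,80,30),278,297,228,248);print(np.sort(z[g]).round(1))
m=win(seg(p,0,4)|seg(p,175,180),292,312,248,268);print("red",np.sort(z[m]).round(0)[-20:])
```

```text
tester top 60.06948511430673
[70.1 71.1 72.1 72.7 73.1 73.6 74.  74.3 75.  76.8 77.4 77.5 77.9 78.
 78.3 78.4 78.4 78.4 78.5 79.  79.1 79.2 79.4 79.7 79.9 80.6 80.7 80.7
 80.8 80.9 81.2 81.2 81.4 81.5 81.5 81.6 81.8 81.8 81.8 81.8 81.9 81.9
 81.9 82.1 82.1 82.2 82.3 82.4 82.5 82.6 82.8 83.2 83.2 83.4 83.5 83.6
 83.6 83.7 83.7 83.8 84.3 84.4 84.6 84.6 85.  86.2]
red [82. 83. 83. 83. 83. 83. 83. 83. 83. 83. 83. 83. 83. 83. 84. 84. 84. 84.
 84. 84.]
```

View pics/side7.png

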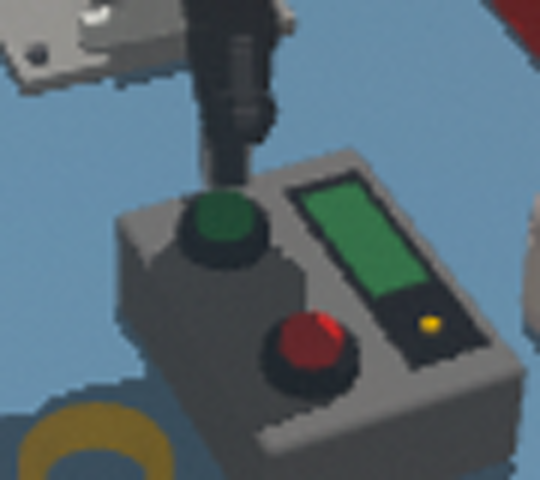

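Run:
```python
from h import *
p=camera("side")
def pr(X):
    c=p["R"]@np.array(X)+p["t"];u=p["mtx"]@c;u=u[:2]/u[2];return ((u-[250,200])*6).round(0)
for n,X in dict(tcp=(595.2,-188.3,75.4),tcp_off=(595.2,-188.3,85),btn=(596,-187,83)).items(): print(n,pr(X))
X=cloud(p)
h=p["image"].max(-1)
for r in range(222,240,1):
    print(r,[tuple(X[r,c].round(0).astype(int)) for c in (285,288,290)], p["image"][r,288])
s=ctrl.get_state();print(s["finger_gap"],s["q"])
```

```text
tcp [220. 217.]
tcp_off [220. 202.]
btn [221. 203.]
222 [(np.int64(572), np.int64(-228), np.int64(165)), (np.int64(577), np.int64(-236), np.int64(170)), (np.int64(585), np.int64(-231), np.int64(163))] [40 46 52]
223 [(np.int64(574), np.int64(-224), np.int64(158)), (np.int64(585), np.int64(-219), np.int64(151)), (np.int64(590), np.int64(-220), np.int64(150))] [40 44 52]
224 [(np.int64(578), np.int64(-215), np.int64(147)), (np.int64(593), np.int64(-200), np.int64(130)), (np.int64(596), np.int64(-207), np.int64(135))] [36 42 50]
225 [(np.int64(587), np.int64(-194), np.int64(124)), (np.int64(593), np.int64(-201), np.int64(127)), (np.int64(598), np.int64(-203), np.int64(127))] [38 45 52]
226 [(np.int64(587), np.int64(-195), np.int64(121)), (np.int64(592), np.int64(-204), np.int64(127)), (np.int64(599), np.int64(-202), np.int64(123))] [37 44 50]
227 [(np.int64(586), np.int64(-196), np.int64(119)), (np.int64(592), np.int64(-204), np.int64(123)), (np.int64(597), np.int64(-205), np.int64(122))] [37 44 51]
228 [(np.int64(585), np.int64(-199), np.int64(117)), (np.int64(595), np.int64(-197), np.
[... 1211 characters left out ...]
3), np.int64(82)), (np.int64(596), np.int64(-196), np.int64(83)), (np.int64(601), np.int64(-199), np.int64(83))] [34 72 53]
237 [(np.int64(586), np.int64(-197), np.int64(83)), (np.int64(594), np.int64(-201), np.int64(83)), (np.int64(601), np.int64(-199), np.int64(79))] [33 75 54]
238 [(np.int64(587), np.int64(-197), np.int64(79)), (np.int64(595), np.int64(-199), np.int64(78)), (np.int64(601), np.int64(-199), np.int64(76))] [34 75 53]
239 [(np.int64(587), np.int64(-197), np.int64(75)), (np.int64(594), np.int64(-201), np.int64(76)), (np.int64(600), np.int64(-201), np.int64(74))] [34 74 53]
0.1607615828292024 [ 0.28990077  0.5691868  -0.03551868  1.72893619  0.02559317  0.84393125
  1.54093413]
```

The depth says the fingertips really end near z≈98, over the button but about 15 mm above it, which explains the absence of contact. XY is right, so I'll keep lowering in small steps.

```bash
python3 -m inch '[0,0,0.002,0,0,0,0.004,0,0,0,0.006,0,0,0,0.006,0,0,0,0.006,0]'; python3 -m inch '[0,0,0.001,0,0,0,0.002,0,0,0,0.003,0,0,0,0.003,0,0,0,0.003,0]'
python3 - <<'E'
from h import *
p=camera("side");a=p["image"][:,:,::-1]
cv2.imwrite("pics/side8.png",cv2.resize(a[200:280,250:340],None,fx=6,fy=6,interpolation=cv2.INTER_CUBIC))
E
```

```text
t: 17.4
ee_pos: [595.2, -188.3, 69.3]
ee_rot: [3.142, -0.0, 2.869]
ft_force: [0.1, -0.0, -0.3]
finger_gap: -0.2
t: 17.9
ee_pos: [595.2, -188.3, 66.4]
ee_rot: [3.142, -0.0, 2.869]
ft_force: [0.0, -0.7, 0.4]
finger_gap: 0.3
```

View pics/side8.png

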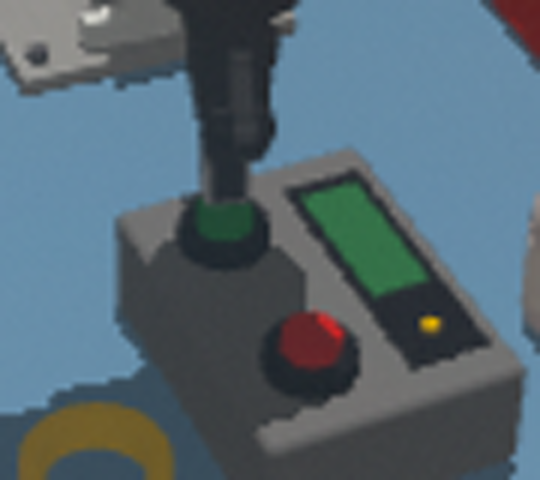

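The fingertips (px 225,200) now cover the rear of the green button but still aren't touching. I'll go on.

```bash
python3 -m inch '[0,0,0.001,0,0,0,0.002,0,0,0,0.003,0,0,0,0.003,0,0,0,0.003,0]'; python3 -m inch '[0,0,0.001,0,0,0,0.002,0,0,0,0.003,0,0,0,0.003,0,0,0,0.003,0]'
```

```text
t: 18.45
ee_pos: [595.2, -188.3, 63.4]
ee_rot: [3.142, -0.0, 2.869]
ft_force: [0.6, -0.3, -1.3]
finger_gap: 0.1
t: 18.95
ee_pos: [595.2, -188.3, 60.4]
ee_rot: [3.142, -0.0, 2.869]
ft_force: [-0.5, 0.1, -0.5]
finger_gap: -0.1
```

```bash
python3 -m inch '[0,0,0.001,0,0,0,0.002,0,0,0,0.002,0,0,0,0.002,0,0,0,0.002,0]'; python3 -m inch '[0,0,0.001,0,0,0,0.002,0,0,0,0.002,0,0,0,0.002,0,0,0,0.002,0]'
python3 - <<'E'
from h import *
p=camera("side");a=p["image"][:,:,::-1]
cv2.imwrite("pics/side9.png",cv2.resize(a[200:280,250:340],None,fx=6,fy=6,interpolation=cv2.INTER_CUBIC))
E
```

```text
t: 19.45
ee_pos: [595.3, -188.3, 58.5]
ee_rot: [-3.142, -0.0, 2.869]
ft_force: [-0.4, 0.2, 0.3]
finger_gap: 0.0
t: 19.95
ee_pos: [595.4, -188.3, 56.6]
ee_rot: [3.142, 0.0, 2.869]
ft_force: [0.1, -0.3, 2.1]
finger_gap: -0.1
```

View pics/side9.png

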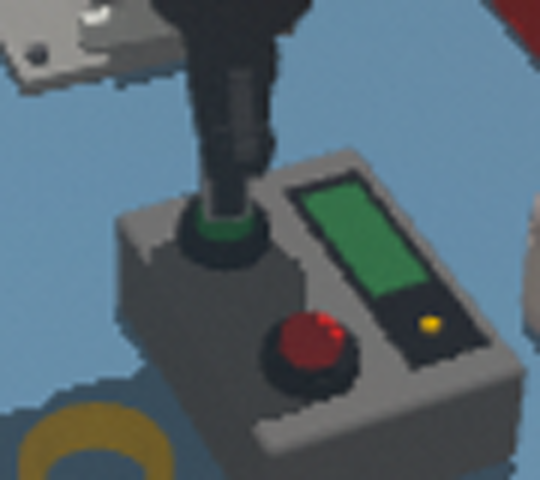

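Contact with the button at Fz 2 N, so I'm pressing down now.

```bash
python3 -m inch '[0,0,0.001,0,0,0,0.002,0,0,0,0.003,0,0,0,0.004,0,0,0,0.004,0]'; python3 -m inch '[0,0,0.001,0,0,0,0.002,0,0,0,0.002,0,0,0,0.002,0,0,0,0.002,0]'
```

```text
t: 20.5
ee_pos: [595.4, -188.4, 52.5]
ee_rot: [-3.142, 0.0, 2.869]
ft_force: [0.1, -0.0, 4.0]
finger_gap: -0.0
t: 21.0
ee_pos: [595.4, -188.4, 51.3]
ee_rot: [-3.142, 0.0, 2.869]
ft_force: [-2.1, 0.2, 9.1]
finger_gap: 0.2
```

The button has bottomed: 9 N and stalled. A final touch, then release.

```bash
python3 -m inch '[0,0,0.001,0,0,0,0.001,0,0,0,0.001,0,0,0,0.001,0,0,0,0.001,0]'; python3 -m inch '[0,0,-0.005,0,0,0,-0.015,0,0,0,-0.035,0,0,0,-0.065,0,0,0,-0.1,0]'; python3 -m inch '[0,0,-0.02,0,0,0,-0.03,0,0,0,-0.03,0,0,0,-0.03,0,0,0,-0.03,0]'
python3 - <<'E'
from h import *
print(ctrl.get_state()["ee_pos"],ctrl.get_state()["ft_force"])
for n in("side","top"):
    p=camera(n);a=p["image"][:,:,::-1]
    cv2.imwrite(f"pics/{n}10.png",cv2.resize(a,None,fx=1.5,fy=1.5,interpolation=cv2.INTER_CUBIC))
    X=cloud(p)
    if n=="side":
        m=seg(p,5,18)&(X[...,2]>108)&(X[...,2]<135)&(X[...,1]<215)&(X[...,1]>40)&(X[...,0]>540)&(X[...,0]<640)
        Q=X[m];w,v=np.linalg.eigh(np.cov(Q[:,:2].T));print(len(Q),v[:,1])
        for nm,m in(("g",win(seg(p,50,80),278,297,228,248)),("r",win(seg(p,0,4)|seg(p,175,180),292,312,248,268))): print(nm,np.median(X[m],0))
    for q in ("spare_lever","tape_roll","oil_bottle","parts_cup","screwdriver","wrench","grip_sleeve"):
        print(n,q,[([round(v*s) for v,s in zip(x["box"],(512,384,512,384))],round(x["conf"],2)) for x in finder.boxes_of(p,q)[:1]])
E
```

```text
t: 21.5
ee_pos: [595.5, -188.4, 51.2]
ee_rot: [-3.142, 0.001, 2.869]
ft_force: [-5.1, 1.5, 15.9]
finger_gap: -0.3
t: 22.0
ee_pos: [593.7, -187.9, 148.9]
ee_rot: [3.142, -0.004, 2.869]
ft_force: [0.8, -0.5, 0.4]
finger_gap: 0.1
t: 22.5
ee_pos: [594.0, -188.0, 177.6]
ee_rot: [3.142, -0.003, 2.869]
ft_force: [-0.0, -1.2, -0.5]
finger_gap: -0.0
[ 594.00604724 -187.96826475  177.55958201] [-0.04043743 -1.15372379 -0.53456684]
107 [0.30790802 0.95141613]
g [ 594.97156708 -192.8105031    80.5874275 ]
r [ 599.14240177 -280.14892641   81.58602372]
side spare_lever [([215, 234, 27, 36], 0.65)]
side tape_roll [([265, 279, 25, 27], 0.9)]
side oil_bottle [([344, 238, 22, 33], 0.6)]
side parts_cup [([353, 307, 27, 34], 0.66)]
side screwdriver [([304, 183, 12, 20], 0.48)]
side wrench [([203, 154, 40, 10], 0.52)]
side grip_sleeve [([263, 341, 52, 28], 0.88)]
top spare_lever [([256, 241, 48, 8], 0.72)]
top tape_roll [([201, 172, 95, 49], 0.5)]
top oil_bottle []
top parts_cup [([387, 162, 26, 24], 0.82)]
top screwdriver [([385, 162, 24, 23], 0.57)]
top wrench [([113, 215, 12, 53], 0.75)]
top grip_sleeve [([391, 236, 14, 38], 0.56)]
```

View pics/side10.png

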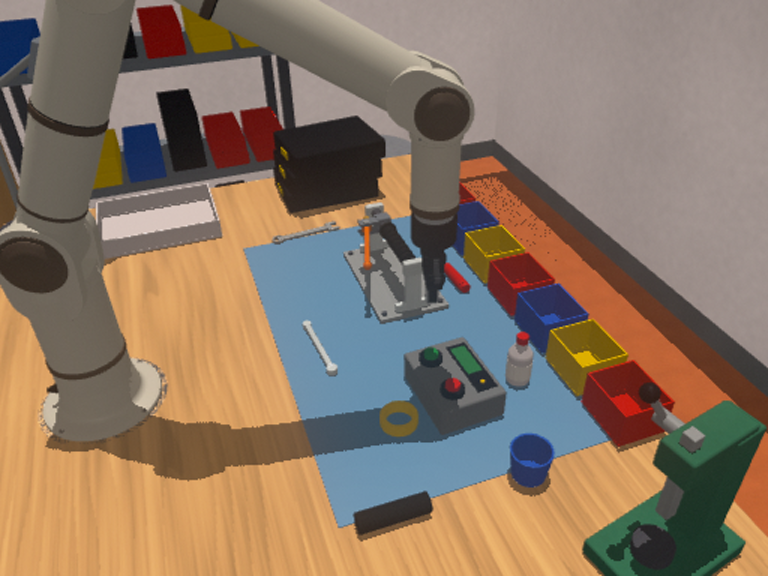

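The picture shows the lever out (ball px 367,264), both buttons up (431,355 and 453,387), loose things in place, and the fingers clear of everything. I'm handing in.

```bash
python3 -c "
from rig import ctrl
print(ctrl.close_job())"
```

```text
the job is handed in; nothing more can be done
None
```

I pressed the lever in to its stop and held it, let it spring back, then pressed and released the green button. The job is handed in at about 22.5 s of the 48 s allowed. `close_job` gave no verdict.

- **Lever press:** I pressed the blade from outside with the shut fingers until they stopped moving against about 13–16 N. I held it there for about 1.5 s, with the camera fit giving roughly 0.33–0.35 rad.
- **Lever return:** after I backed off, the blade's direction matched the start to within about 0.01 rad, both before the button press and in the last check.
- **Green button:** it bottomed out, with the fingers stalled at 9 N and then 16 N. In the last check both buttons were up.
- **Loose things:** in the last side picture all seven were where they started, and the fingers touched nothing.

Two checks disagreed:
- **Fingertip height:** the fingertips really end about 25 mm above the reported tool point. I only noticed this over the button, where contact came lower than expected. The lever was therefore pressed with the very ends of the fingers, overlapping the blade by only a few millimetres, but it still reached the stop and stayed there.
- **Top-camera finder:** in the last picture it mislabelled the tape roll and screwdriver and missed the bottle. The side view showed all three in place.

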